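# Fetch the canister out of the leaning well with the hook rod

## Task

Take the hook rod from its fork holder and with it hook the wire bail of the small metal canister that hangs deep in the leaning tube; the bail has flopped to an unknown side, so feel for it without forcing. Draw the canister out, set it down gently so that it stands upright in the clear tray, unhook it, and hang the rod back in its fork. Do not touch the canister with the fingers, and leave everything else on the bench where it is.

Things in the scene. Friction and masses are not known exactly. Their poses are not given: they have to be found in the camera images.
- well_stand: Fixed steel tube, open at the top, on a grey stand (base 150 x 110 x 10 mm). Origin: centre of the base's underside; z up. The tube leans 28 degrees from vertical towards the stand's -x (the robot's side): its axis runs up along d = (-0.469, 0, 0.883) in the stand's frame. Outside diameter 72 mm (beads 77 mm), bore 66 mm, 180 mm deep; the rim is square to d. Polished: things slide easily in it.
- well_mouth (a point): Centre of the tube's mouth, on the tube's axis at the rim, 193 mm above the bench. Its axes are the stand's (z vertical, not along the tube). A ledge 120 mm inside the mouth, along the axis, narrows the bore to 54 mm; the canister's flange hangs on it.
- canister: Loose metal canister, about 0.12 kg: body 44 mm in diameter, 40 mm high, then a lid flange 62.6 mm in diameter from z = 40 to 45 mm. Origin: centre of its underside; z along its axis towards the lid. It starts hanging by its flange in the tube, z along the tube's axis, x towards the tube's far (upper) wall, flange top 115 mm inside the mouth.
- bail_hinge (a point): Point on the canister's axis, 5 mm over the lid, level with the bail's hinge. The bail, a wire arch (wire 4 mm thick, 44 mm wide, 42 mm high to the wire's middle), turns about the canister's y axis here. Its hinge is slightly stiff: it stays where it is left, leaning up to 0.5 rad towards the canister's +x or -x side; which way is not reported.
- hook_rod: Loose steel hook rod, 0.13 kg. Origin: on its axis at the underside of its round collar (32 mm diameter, 6 mm high). z runs along the rod to the handle, a black square bar 18 x 18 mm from z = 6 to 58 mm with sides square to x and y. A straight shank 6 mm thick runs down to the hook. It starts hung in the fork by its collar, upright, hook tip roughly to the open side.
- hook_bottom (a point): Lowest point of the J hook on the rod's axis line, at z = -131.5 mm of the rod; axes as the rod's. From here the J bends to the rod's +x and up: wire 5 mm thick, inside bottom of the throat 5 mm higher at x = 7.5 mm, tip's axis at x = 15 mm, tip's top 16 mm higher; clear throat 9.5 mm wide.
- rod_holder: Fixed grey stand (base 110 x 90 x 12 mm, post at its +x side) with a fork 150 mm high: two tines 14 mm apart, open to the holder's -x; the slot ends 10 mm on the +x side of the seat; 4 mm lips stand up at the tines' front ends (26 mm in front of the seat). Origin: centre of the base's underside, straight under the seat; z up.
- rod_seat (a point): Point on the tines' top face where the rod's axis belongs; the hung rod's origin lies here.
- parts_tray: Fixed clear open tray, 64 x 98 mm outside (about 60 x 94 mm inside), 30 mm high, floor about 2 mm thick. Origin: centre of its underside; long side along its y axis.
- dropper_bottle: Bystander: small pale dropper bottle, 25 mm diameter, 68 mm high; origin at the centre of its underside.
- petri_dish: Bystander: petri dish, 70 mm diameter, 17 mm high; origin at the centre of its underside.
- marker: Bystander: marker pen lying flat, 113 mm long, 13 mm high; origin under its middle.
- timer: Bystander: small lab timer, 60 x 66 x 25 mm; origin at the centre of its underside.
- reagent_bottle: Bystander: glass bottle with screw cap, 58 mm diameter, 114 mm high; origin at the centre of its underside.

How it is judged:
By the outcome, as a careful person would: the job done as asked, in the order asked, and still so for the second after the job is handed in, with the robot touching nothing.
It also fails if it takes over 72 s, if anything falls off the work surface, if the arm or the gripper's body presses on something with over 40 N, if the wrist force passes 120 N, or if a joint passes its speed limit or range.

## Robot

A 7-joint arm with a two-finger parallel gripper is mounted at the origin on a cart in front of the work surface, level with it; the furniture and walls round the work are solid. World frame = base frame: x ahead of the robot, y to its left, z up, the work surface at z = 0. Lengths are in m, angles in rad, forces in N, time in s.
With the tool pointing down it reaches from about 0.425 to 1.025 m from the base axis. Payload 3.6 kg.
Tool frame: the origin (TCP) lies midway between the tips of the shut fingers; the grasp point (between the pads) lies 19 mm behind it; z points along the fingers, y is the line along which they close (so a half turn about z gives the same grasp; the last joint's range is limited). The gripper opens to 85 mm and grips with 20 to 120 N. Pads are 22 mm wide; open, the fingers measure 114 mm over their backs; the gripper's body (76 mm by 85 mm) begins 54 mm behind the grasp point. The pads swing forward as they close: fully open they stand 13 mm farther back than shut.
Start: joints at [-0.777, 0.591, 0.048, 1.609, -0.033, 0.943, -0.034], TCP at [0.562, 0.458, 0.231] pointing down, gripper open.
Joint ranges: [-2.69, 2.69], [-0.47, 2.24], [-1.27, 1.36], [0.19, 2.51], [-1.53, 4.68], [0.08, 2.07], [-3.09, 3.09]. Speed limits (rad/s): [2.57, 2.57, 3.14, 3.14, 3.14, 3.14, 3.14].

## Interface

Orientations are given as a rotation vector (axis times angle).
In Python, from plant import manip, hand, grab_frame, ticket, monitor gives the robot as it stands. Calls block until the motion is done:
- manip.move_pose(position, orientation): joint-space move of the TCP to a pose.
- manip.movel(position, v=0.15, attitude=None, f_stop=None): straight line of the TCP; attitude=None keeps the orientation; v is the mean speed in m/s. With f_stop (N) it stops when the force on the tool has changed by that much, and returns True; else False.
- manip.goto_joints(angles): joint-space move.
- hand.grip(opening): opening from 0.0 (shut) to 1.0 (fully open); the grip force is fixed at half the most; returns when the fingers have stopped.
- manip.wait(seconds).
- manip.inverse_kinematics(position, orientation): joint angles nearest the present ones, or None.
- grab_frame(name): name is "scene" or "side" or "wrist"; returns a dict with "pixels" (400x640x3 uint8, red, green, blue), "intrinsics" (3x3 intrinsics, pixels), "T" (4x4, takes a point from camera to world coordinates). Camera axes: x right, y down, z forward; pixel columns grow to the right and rows downward; lengths in m; the calibration is good to about 2 mm. A picture is of the moment at which its call begins. There is no depth.
A pose or a line that the arm cannot do raises manip.IKError and nothing moves.
- ticket.sign_off(): hands the job in; it is judged then, once.
Readings, each from a call of its own:
- monitor.read_clock(): time.
- monitor.read_joints(): joint angles.
- monitor.read_dq(): joint speeds.
- monitor.read_effort(): joint torques, N m.
- monitor.read_ee_pos(): TCP position.
- monitor.read_tool_rot(): TCP orientation.
- monitor.read_ft_force(): force on the tool from outside, world axes, zero at the start.
- monitor.read_torque(): the same for the moment, N m.
- monitor.read_opening(): opening from 0.0 (shut) to 1.0 (fully open).
- monitor.read_finger_force(): force on a finger pad.
Only numpy, scipy, OpenCV 4.12 (cv2) and the standard library are available. Lean on these libraries where they do the work, as an engineer would, in place of code of your own. Each camera call takes 0.05 s, during which the arm holds its last target. There are 200 camera calls.

## Working session

There is one attempt and no reset: what is moved stays moved. The work goes in short steps, each a Python script; the robot and the scene stay as the last script left them, time stands still between calls to the robot, and variables do not carry over. Pictures are saved under pics/ and viewed, at most 10 in all, crops included, and the job is handed in when it is done.

```bash
ls; mkdir -p pics; python3 - <<'E'
from plant import *
import cv2, numpy as np
for n in ["scene","side"]:
    f=grab_frame(n); cv2.imwrite(f"pics/{n}0.png",cv2.cvtColor(f["pixels"],cv2.COLOR_RGB2BGR))
    np.savez(f"pics/{n}0.npz",K=f["intrinsics"],T=f["T"]); print(n,f["intrinsics"].round(1).tolist(),f["T"].round(3).tolist())
print(monitor.read_clock(),monitor.read_tool_rot(),monitor.read_ft_force())
E
```

```text
pics
scene [[494.0, 0.0, 320.8], [0.0, 494.0, 190.1], [0.0, 0.0, 1.0]] [[-0.185, -0.797, 0.575, -0.27], [-0.983, 0.152, -0.106, 0.16], [-0.003, -0.585, -0.811, 1.278], [0.0, 0.0, 0.0, 1.0]]
side [[485.0, 0.0, 316.6], [0.0, 485.0, 196.9], [0.0, 0.0, 1.0]] [[-0.756, -0.407, 0.513, -0.024], [-0.655, 0.476, -0.587, 0.651], [-0.005, -0.779, -0.627, 0.87], [0.0, 0.0, 0.0, 1.0]]
0.1 [-1.34729755 -2.83712842  0.00296767] [ 0.21971979 -0.04735973 -0.14323173]
```

View pics/scene0.png

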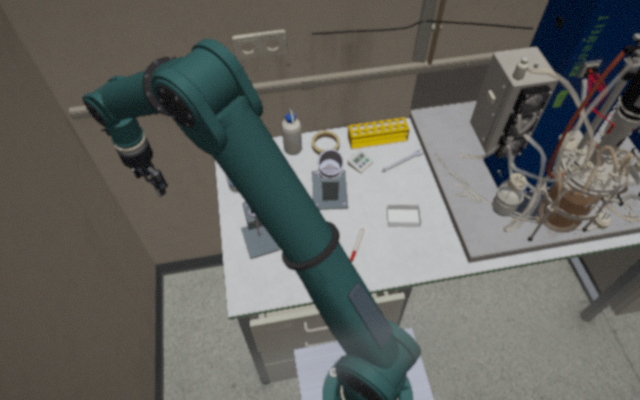

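View pics/side0.png

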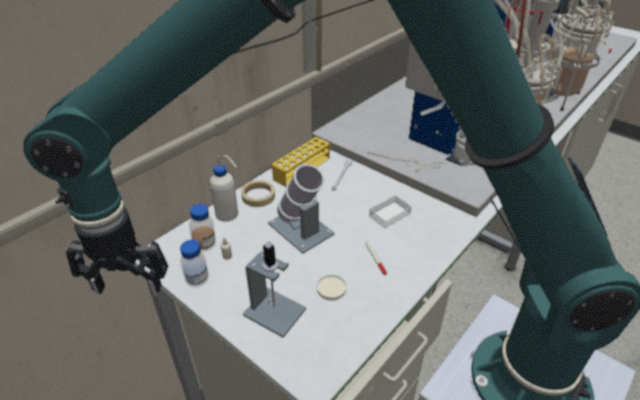

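The scene view shows the fork holder at (262,235), well stand at (330,185) and tray at (403,215). The side view shows the rod at (270,265), tube at (305,190) and tray at (390,210). I'll take enlarged crops next.

```bash
cat > h.py <<'E'
import numpy as np, cv2
from scipy.optimize import least_squares
def load(n):
    d=np.load(f"pics/{n}.npz"); return d["K"],d["T"]
def save(f,n):
    cv2.imwrite(f"pics/{n}.png",cv2.cvtColor(f["pixels"],cv2.COLOR_RGB2BGR)); np.savez(f"pics/{n}.npz",K=f["intrinsics"],T=f["T"])
def onplane(c,uv,z):
    K,T=c; r=T[:3,:3]@np.linalg.inv(K)@np.array([*uv,1.]); o=T[:3,3]; return o+r*(z-o[2])/r[2]
def proj(c,P):
    K,T=c; p=(np.atleast_2d(P)-T[:3,3])@T[:3,:3]; q=p@K.T; return q[:,:2]/q[:,2:]
def crop(n,x0,y0,w,h,s,out):
    im=cv2.imread(f"pics/{n}.png")[y0:y0+h,x0:x0+w]; cv2.imwrite(f"pics/{out}.png",cv2.resize(im,None,fx=s,fy=s,interpolation=cv2.INTER_CUBIC))
E
python3 - <<'E'
from h import *
crop("side0",170,150,265,195,3,"side0c")
c=load("side0")
for n,uv,z in [("fork top",(270,263),.15),("mouth",(308,178),.193),("tray",(390,212),.0),("dish",(332,287),.0),("marker",(375,258),0),("dropper",(226,255),0),("ylow",(194,280),0),("hold base c",(275,311),0.012),("well base c",(300,232),.01)]: print(n,onplane(c,uv,z).round(3))
E
```

```text
fork top [0.496 0.2   0.15 ]
mouth [ 0.591 -0.023  0.193]
tray [ 0.49  -0.244  0.   ]
dish [0.441 0.066 0.   ]
marker [ 0.42  -0.075 -0.   ]
dropper [0.707 0.159 0.   ]
ylow [0.702 0.262 0.   ]
hold base c [0.486 0.208 0.012]
well base c [ 0.616 -0.016  0.01 ]
```

View pics/side0c.png

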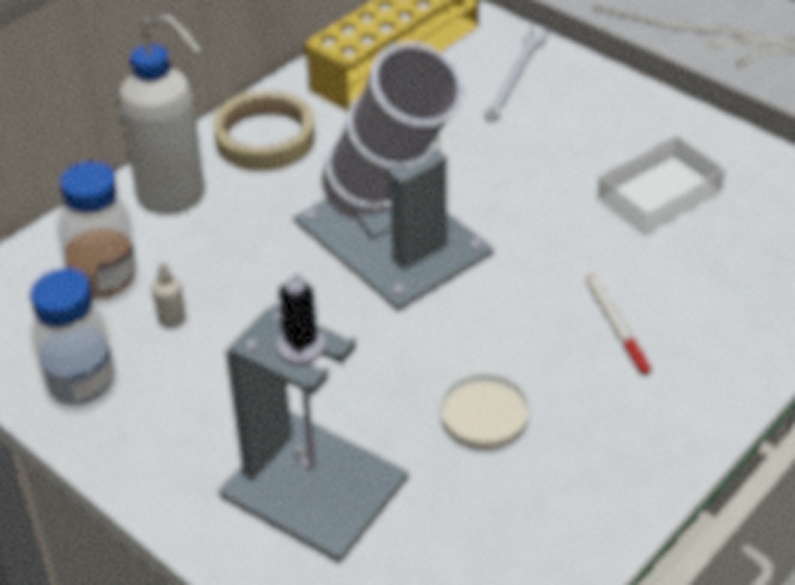

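```bash
cat >> h.py <<'E'
from scipy.spatial.transform import Rotation as R
def down(yaw): return (R.from_euler("z",yaw)*R.from_euler("x",np.pi)).as_rotvec()
E
python3 - <<'E'
from h import *
from plant import *
for y in np.arange(-180,180,45): 
    q=manip.inverse_kinematics([.47,.1,.42],down(np.radians(y))); print(y,None if q is None else np.round(q,2))
manip.move_pose([.45,.10,.44],down(np.radians(90)))
f=grab_frame("wrist"); save(f,"w1"); print(f["intrinsics"].round(1).tolist(),f["T"].round(3).tolist()); print(monitor.read_clock())
E
```

```text
-180 [-0.24  0.09 -0.07  1.9   0.01  1.16  1.26]
-135 [-0.09  0.09 -0.24  1.89  0.02  1.16  2.02]
-90 [ 0.07  0.1  -0.41  1.89  0.04  1.16  2.79]
-45 [-1.12  0.1   0.91  1.93 -0.09  1.15 -2.53]
0 [-0.94  0.09  0.69  1.92 -0.06  1.15 -1.79]
45 [-0.75  0.08  0.49  1.92 -0.04  1.15 -1.03]
90 [-0.58  0.08  0.3   1.91 -0.03  1.15 -0.27]
135 [-0.42  0.08  0.12  1.9  -0.01  1.16  0.5 ]
[[305.7, 0.0, 320.2], [0.0, 305.7, 193.6], [0.0, 0.0, 1.0]] [[1.0, 0.002, 0.001, 0.45], [0.002, -0.965, -0.261, 0.167], [0.0, 0.261, -0.965, 0.583], [0.0, 0.0, 0.0, 1.0]]
1.7333
```

View pics/w1.png

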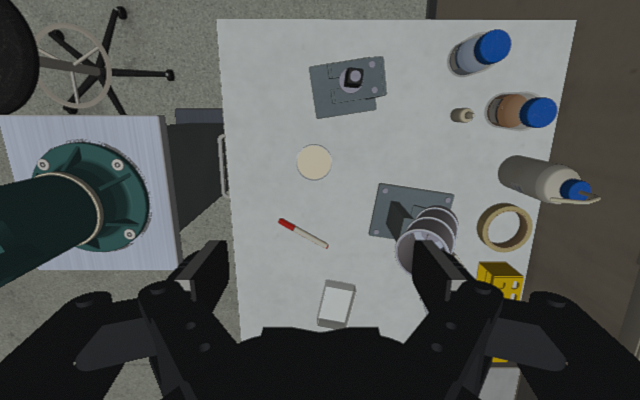

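The wrist view shows the holder at (348,85), well base at (410,210) with the mouth at (418,250), and the tray at (337,303). Closer shots over the holder and along the tube will give better poses.

```bash
python3 - <<'E'
from h import *
from plant import *
manip.move_pose([.47,.17,.29],down(np.radians(90)))
save(grab_frame("wrist"),"w2")
manip.movel([.46,-.04,.31],v=.25)
save(grab_frame("wrist"),"w3"); print(monitor.read_clock())
for n in ("w2","w3"):
    im=cv2.imread(f"pics/{n}.png"); im=cv2.LUT(im,(255*(np.arange(256)/255)**.6).astype(np.uint8)); cv2.imwrite(f"pics/{n}g.png",cv2.resize(im[0:400,100:540],None,fx=1.45,fy=1.45,interpolation=cv2.INTER_CUBIC)) if n=="w2" else cv2.imwrite(f"pics/{n}g.png",cv2.resize(im[0:300,220:640],None,fx=1.9,fy=1.9,interpolation=cv2.INTER_CUBIC))
E
```

```text
3.5333
```

View pics/w2g.png

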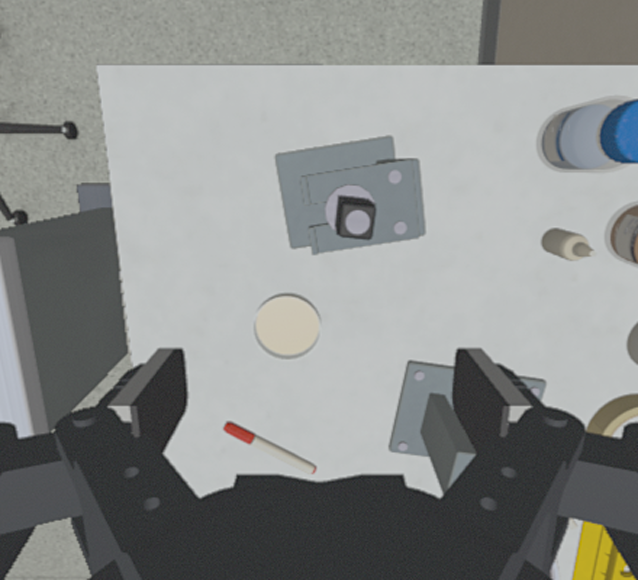

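View pics/w3g.png

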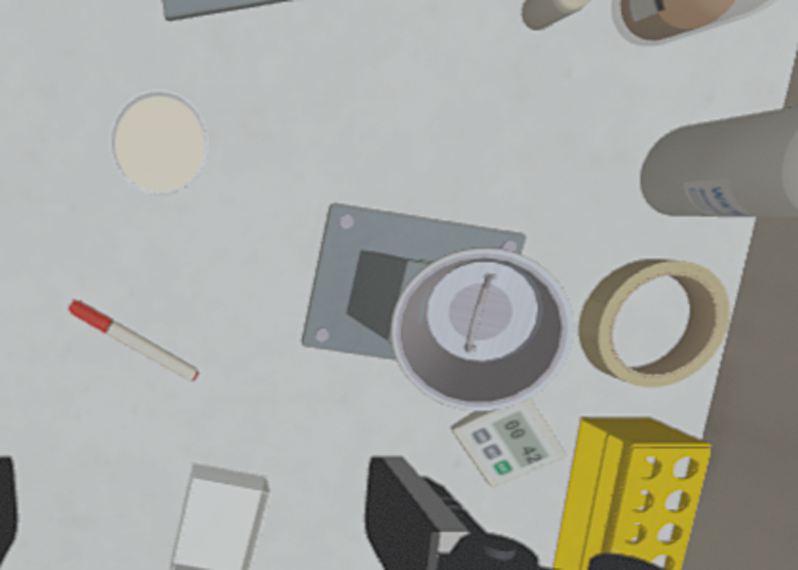

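Overhead shots: w2g shows holder base corners (275,154), (393,136) and (290,248), collar (351,211) and handle top (357,222). w3g shows well base corners (333,204), (525,233) and (303,345), with mouth centre about (482,328). The bail inside runs from (489,274) to (471,348).

```bash
python3 - <<'E'
from h import *
g=lambda im:cv2.LUT(im,(255*(np.arange(256)/255)**.6).astype(np.uint8))
def c(n,x,y,w,h,s): return g(cv2.resize(cv2.imread(f"pics/{n}.png")[y:y+h,x:x+w],(int(w*s),int(h*s)),interpolation=cv2.INTER_CUBIC))
o=np.zeros((600,800,3),np.uint8)
def put(im,x,y): o[y:y+im.shape[0],x:x+im.shape[1]]=im
put(c("w2",315,120,50,50,7),0,0)      # handle: u=315+x/7, v=120+y/7
put(c("w3",425,128,110,90,4),360,0)   # tube: u=425+(x-360)/4, v=128+y/4
put(c("w1",310,270,60,60,4),0,360)   # tray: u=310+x/4, v=270+(y-360)/4
put(c("w3",445,132,70,36,7.5)[:,:440*2],260,365) if 0 else None
put(c("side0",255,230,50,70,3.3),260,365) # rod in side: u=255+(x-260)/3.3, v=230+(y-365)/3.3
put(c("w3",460,138,50,50,4.5),440,370) # bail: u=460+(x-440)/4.5, v=138+(y-370)/4.5
cv2.imwrite("pics/comp.png",o)
E
```

```text
(no output)
```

View pics/comp.png

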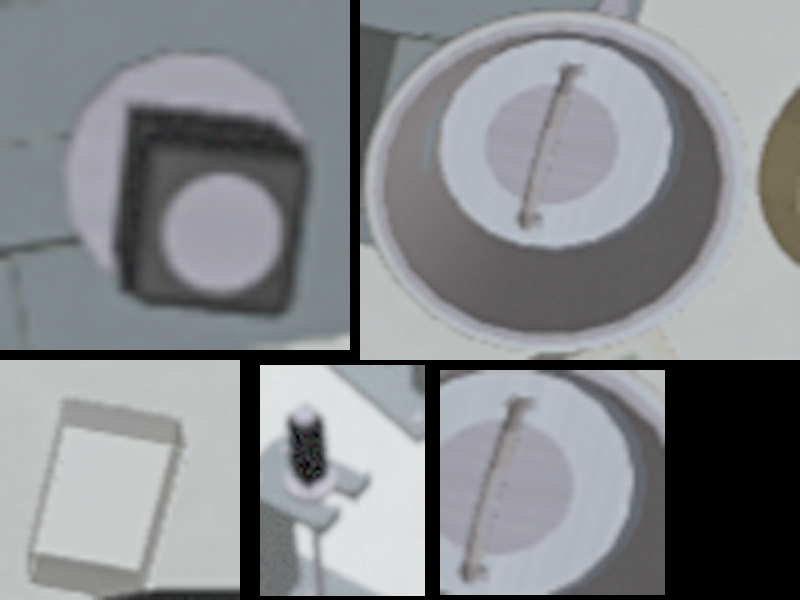

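```bash
cat > fit.py <<'E'
from h import *
W1,W2,W3,S=[load(n) for n in ("w1","w2","w3","side0")]
w2=lambda x,y:(100+x/1.45,y/1.45); w3=lambda x,y:(220+x/1.9,y/1.9); sd=lambda x,y:(170+x/3,150+y/3)
ct=lambda x,y:(425+(x-360)/4,128+y/4)
def tf(p,L): x,y,a=p; L=np.atleast_2d(L); c,s=np.cos(a),np.sin(a); return np.c_[x+c*L[:,0]-s*L[:,1],y+s*L[:,0]+c*L[:,1],L[:,2]]
d=np.array([-.4695,0,.8829]); M=np.array([0,0,.193])
ex=np.array([.8829,0,.4695])
t=np.linspace(0,2*np.pi,80)
def circ(c,r): return c+r*np.outer(np.cos(t),ex)+r*np.outer(np.sin(t),[0,1,0])
def bb(c,P): q=proj(c,P); return np.r_[q.min(0),q.max(0)]
# mouth position mx relative to stand unknown -> fitted
def rw(p):
    q=p[:3]; m=np.array([p[3],0,.193]); r=[]
    for c,L,uv in [(W3,(-.075,.055,.01),w3(333,204)),(W3,(.075,.055,.01),w3(525,233)),(W3,(-.075,-.055,.01),w3(303,345)),
                   (S,(.075,.055,.01),sd(297,218)),(S,(-.075,.055,.01),sd(400,303)),(S,(-.075,-.055,.01),sd(492,250))]:
        r.append(proj(c,tf(q,L))[0]-uv)
    r.append((bb(W3,tf(q,circ(m,.0385)))-np.r_[ct(365,10),ct(743,350)]))
    r.append((bb(W3,tf(q,circ(m-.115*d,.0313)))-np.r_[ct(440,38),ct(672,247)]))
    r.append((bb(S,tf(q,circ(m,.0385)))-np.r_[sd(372,43),sd(458,127)])*.7)
    return np.concatenate(r)
o=least_squares(rw,[.6,-.02,-.15,-.03],loss="soft_l1"); w=o.x
print("well",w.round(4),np.degrees(w[2]).round(1)); print(rw(w).round(1))
m=np.array([w[3],0,.193]); print("mouth",tf(w[:3],m).round(4))
# bail
org=m-.160*d
def can(P): P=np.atleast_2d(P); return tf(w[:3],org+P[:,:1]*ex+P[:,1:2]*np.array([0,1,0])+P[:,2:]*d)
def tocomp(uv): return np.c_[360+(uv[:,0]-425)*4,(uv[:,1]-128)*4]
print("hinges",tocomp(proj(W3,can([[0,.022,.05],[0,-.022,.05]]))).round(0).tolist(),"seen 572,72 528,220")
for a in (-.5,-.35,-.2,0,.2,.35,.5): print(a,tocomp(proj(W3,can([[.042*np.sin(a),y,.05+.042*np.cos(a)] for y in (.01,0,-.01)]))).round(0).tolist())
def rh(q):
    r=[]
    for c,L,uv in [(W2,(-.055,.045,.012),w2(275,154)),(W2,(.055,.045,.012),w2(393,136)),(W2,(-.055,-.045,.012),w2(290,248)),
      (S,(-.055,.045,.012),sd(340,556)),(S,(-.055,-.045,.012),sd(407,475)),(S,(.055,.045,.012),sd(222,490)),
      (W2,(0,0,.156),(315+187/7,120+172/7)),(W2,(0,0,.208),(315+222/7,120+234/7))]:
        r.append(proj(c,tf(q,L))[0]-uv)
    return np.concatenate(r)
h=least_squares(rh,[.49,.2,.15],loss="soft_l1").x; print("holder",h.round(4),np.degrees(h[2]).round(1)); print(rh(h).round(1))
top=onplane(W2,(315+222/7,120+234/7),.208); col=onplane(W2,(315+187/7,120+172/7),.156); print("handle top",top,"collar",col)
cs=[onplane(W2,(315+x/7,120+y/7),.208)[:2] for x,y in ((148,135),(306,156),(291,314),(131,293))]
print("handle yaw",[np.degrees(np.arctan2(*(b-a)[::-1])).round(1) for a,b in ((cs[0],cs[1]),(cs[3],cs[2]),(cs[3],cs[0]),(cs[2],cs[1]))])
tr=lambda x,y:(310+x/4,270+(y-360)/4)
def rt(q):
    r=[proj(W1,tf(q,L))[0]-tr(*uv) for L,uv in [((-.032,.049,.03),(62,398)),((.032,.049,.03),(184,420)),((-.032,-.049,.03),(30,582))]]
    r+=[proj(S,tf(q,L))[0]-sd(*uv) for L,uv in [((-.032,.049,.03),(650,212)),((-.032,-.049,.03),(723,175)),((.032,.049,.03),(600,182)),((.032,-.049,.03),(677,138))]]
    return np.concatenate(r)
tq=least_squares(rt,[.47,-.24,-.15],loss="soft_l1").x; print("tray",tq.round(4),np.degrees(tq[2]).round(1)); print(rt(tq).round(1))
np.savez("pose.npz",w=w,h=h,t=tq)
print("hook proj in comp-side: ",[(proj(S,top*[1,1,0]+[.015*np.cos(np.radians(a)),.015*np.sin(np.radians(a)),.0345-.003])[0]*1).round(1).tolist() for a in (-7.5,82.5,172.5,262.5)],proj(S,top*[1,1,0]+[0,0,.021]))
E
python3 fit.py; python3 - <<'E'
from h import *
crop("side0",250,255,50,60,9,"hk")
E
```

```text
well [ 0.6302 -0.0321 -0.1454 -0.0406] -8.3
[-1.3 -0.8  1.5 -0.  -0.8  1.  -2.5 -1.4 -1.   0.7  1.  -1.6 -3.3 -1.3
  1.2  2.2 -0.3 -0.1  0.3  0.1 -0.4 -0.7  1.5 -0.3]
mouth [[ 0.59   -0.0262  0.193 ]]
hinges [[572.0, 71.0], [531.0, 217.0]] seen 572,72 528,220
-0.5 [[477.0, 105.0], [468.0, 141.0], [459.0, 176.0]]
-0.35 [[499.0, 110.0], [489.0, 146.0], [480.0, 182.0]]
-0.2 [[523.0, 114.0], [513.0, 151.0], [503.0, 187.0]]
0 [[557.0, 121.0], [546.0, 158.0], [536.0, 194.0]]
0.2 [[592.0, 127.0], [581.0, 164.0], [570.0, 201.0]]
0.35 [[617.0, 131.0], [606.0, 169.0], [595.0, 206.0]]
0.5 [[641.0, 135.0], [630.0, 172.0], [619.0, 209.0]]
holder [0.4908 0.2057 0.1448] 8.3
[-0.9 -0.4  0.3 -0.6 -0.3  0.9 -0.8  0.1  0.7 -2.2 -2.5 -0.9 -0.   0.8
 -0.1 -0.4]
handle top [0.49086449 0.20544628 0.208     ] collar [0.49076335 0.20646567 0.156     ]
handle yaw [np.float64(-7.5), np.float64(-7.5), np.float64(84.6), np.float64(86.4)]
tray [ 0.4824 -0.2242 -0.1805] -10.3
[-1.2  3.4 -0.9  3.  -1.7 -2.1 -2.   1.6 -0.4 -1.4 -2.4 -0.8 -2.2 -0.6]
hook proj in comp-side:  [[269.4, 299.4], [268.1, 307.2], [277.9, 307.6], [279.1, 299.8]] [[273.92060403 306.54069017]]
```

View pics/hk.png

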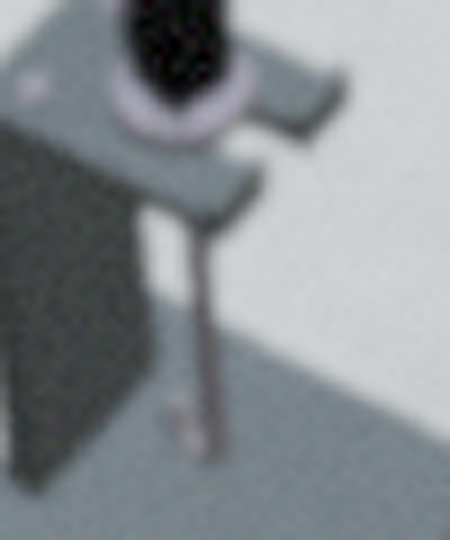

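The bail appears as a straight line between its hinges, so it is nearly upright (lean about -0.05). In the hook crop the tip is at (180,415), up and left of the shank bottom at (213,455). That suggests it points near world +x, which I'll verify once the rod is lifted.

```bash
cat >> h.py <<'E'
P=dict(np.load("pose.npz")); w,hd,ty=P["w"],P["h"],P["t"]
ws=R.from_euler("z",w[2]); d=ws.apply([-.4695,0,.8829]); ex=ws.apply([.8829,0,.4695]); ey=ws.apply([0,1,0])
mouth=np.array([w[0],w[1],.193])+ws.apply([w[3],0,0])
seat=np.array([hd[0],hd[1],.15]); ho=np.array([-np.cos(hd[2]),-np.sin(hd[2]),0])
HB=.1475 # TCP above hook bottom along the rod
YR=np.radians(-7.5)
def rodR(xd,zd): return R.from_matrix(np.c_[xd,np.cross(zd,xd),zd])
def tool(rr,k): return (rr*R.from_euler("z",k*np.pi/2)*R.from_euler("x",np.pi)).as_rotvec()
E
cat > ik.py <<'E'
from h import *
from plant import *
z=np.array([0,0,1.])
for YR in (np.radians(-7.5),np.radians(172.5)):
  for k in range(4):
    out=[]
    for n,p,rr in [("grasp",seat+.016*z,R.from_euler("z",YR)),("grasphi",seat+[-.07,0,.2],R.from_euler("z",YR)),
      ("well-",mouth-.09*d+.02*ex+HB*d,rodR(-ex,d)),("well-out",mouth+.1*d+HB*d,rodR(-ex,d)),("well+",mouth-.09*d-.02*ex+HB*d,rodR(ex,d)),("well+out",mouth+.1*d+HB*d,rodR(ex,d)),
      ("tray171",np.array([ty[0],ty[1],.3]),R.from_euler("z",np.radians(171.7))),("tray-8",np.array([ty[0],ty[1],.3]),R.from_euler("z",np.radians(-8.3)))]:
        q=manip.inverse_kinematics(p,tool(rr,k)); out.append(f"{n}:{None if q is None else np.round(q,1).tolist()}")
    if YR<0: print(k,*out,sep="\n  ")
E
python3 ik.py
```

```text
0
  grasp:[-0.9, 0.5, 0.5, 2.1, -0.4, 0.6, -1.8]
  grasphi:[-0.9, 0.1, 0.4, 2.0, -0.1, 1.0, -2.2]
  well-:[-0.2, 0.3, 0.2, 2.3, 0.4, 0.2, 1.0]
  well-out:[-0.6, -0.1, 0.3, 2.2, 0.4, 0.6, 1.0]
  well+:[-0.6, 0.3, 0.6, 2.3, -0.6, 0.1, -1.2]
  well+out:[-0.2, -0.1, 0.1, 2.2, 0.3, 0.6, -2.1]
  tray171:[0.1, 0.3, 0.3, 2.0, -0.1, 0.9, 1.9]
  tray-8:[-0.2, 0.3, 0.7, 2.0, -0.3, 0.9, -1.1]
1
  grasp:[-0.6, 0.5, 0.2, 2.1, -0.2, 0.6, -0.5]
  grasphi:[-0.8, 0.1, 0.2, 2.0, -0.0, 1.0, -0.6]
  well-:[-0.0, 0.3, -0.1, 2.2, 0.7, 0.2, 2.2]
  well-out:[-0.5, -0.1, 0.3, 2.2, 0.4, 0.6, 2.5]
  well+:[-0.6, 0.3, 0.6, 2.4, -0.8, 0.1, 0.5]
  well+out:[-0.4, -0.1, 0.2, 2.2, 0.3, 0.6, -0.6]
  tray171:[-0.5, 0.5, 1.2, 2.0, -0.6, 1.0, -2.3]
  tray-8:[-0.1, 0.3, 0.5, 2.0, -0.2, 0.9, 0.4]
2
  grasp:[-0.5, 0.4, 0.0, 2.1, -0.0, 0.6, 1.0]
  grasphi:[-0.6, 0.1, 0.0, 2.0, -0.0, 1.0, 0.9]
  well-:[-0.6, 0.3, 0.6, 2.3, -0.6, 0.2, -1.2]
  well-out:[-0.2, -0.1, 0.1, 2.2, 0.3, 0.6, -2.1]
  well+:[-0.3, 0.3, 0.3, 2.3, 0.5, 0.1, 0.8]
  well+out:[-0.6, -0.1, 0.3, 2.2, 0.4, 0.6, 1.0]
  tray171:[-0.2, 0.3, 0.7, 2.0, -0.3, 0.9, -1.1]
  tray-8:[0.1, 0.3, 0.3, 2.0, -0.1, 0.9, 1.9]
3
  grasp:[-0.3, 0.5, -0.3, 2.1, 0.2, 0.6, 2.3]
  grasphi:[-0.4, 0.1, -0.1, 2.0, 0.0, 1.0, 2.4]
  well-:[-0.4, 0.3, 0.4, 2.3, -0.1, 0.2, -0.1]
  well-out:[-0.4, -0.1, 0.2, 2.2, 0.3, 0.6, -0.6]
  well+:[-0.1, 0.2, 0.0, 2.3, 0.9, 0.1, 2.0]
  well+out:[-0.5, -0.1, 0.3, 2.2, 0.4, 0.6, 2.5]
  tray171:[-0.1, 0.3, 0.5, 2.0, -0.2, 0.9, 0.4]
  tray-8:[-0.5, 0.5, 1.2, 2.0, -0.6, 1.0, -2.3]
```

```bash
python3 - <<'E'
from h import *
from plant import *
z=np.array([0,0,1.]); o=tool(R.from_euler("z",YR),3); g=seat+.018*z
manip.move_pose(g+.11*z,o)
print(manip.movel(g,v=.12,f_stop=8),monitor.read_ft_force())
hand.grip(0.0); print(monitor.read_opening(),monitor.read_finger_force(),monitor.read_ft_force())
manip.movel(g+.014*z,v=.06)
manip.movel(g+.014*z+.08*ho,v=.12)
manip.movel(g+.12*z+.08*ho,v=.2)
manip.wait(.3); print(monitor.read_ft_force(),monitor.read_clock(),monitor.read_ee_pos())
f=grab_frame("side"); save(f,"s2")
tc=monitor.read_ee_pos(); c=load("s2")
hb=tc-[0,0,.1495]; u=proj(c,[hb,tc])[0].astype(int); print(proj(c,[hb,tc,hb+.015*np.array([np.cos(YR),np.sin(YR),0])+[0,0,.013],hb-.015*np.array([np.cos(YR),np.sin(YR),0])+[0,0,.013]]).round(1).tolist(),u)
a=cv2.resize(f["pixels"][u[1]-70:u[1]+25,u[0]-45:u[0]+45,::-1],None,fx=6,fy=6,interpolation=cv2.INTER_CUBIC); cv2.imwrite("pics/s2c.png",a)
E
```

```text
False [-0.48310773 -0.00058007 -0.28793804]
0.20003069479155952 58.520328998565674 [-0.33516791 -0.35180246  1.97033715]
[ 0.39582552 -0.35558648 -1.55120224] 9.4333 [0.41109095 0.19391917 0.28698588]
[[303.3, 286.3], [301.5, 230.1], [298.2, 277.5], [308.2, 286.3]] [303 286]
```

View pics/s2c.png

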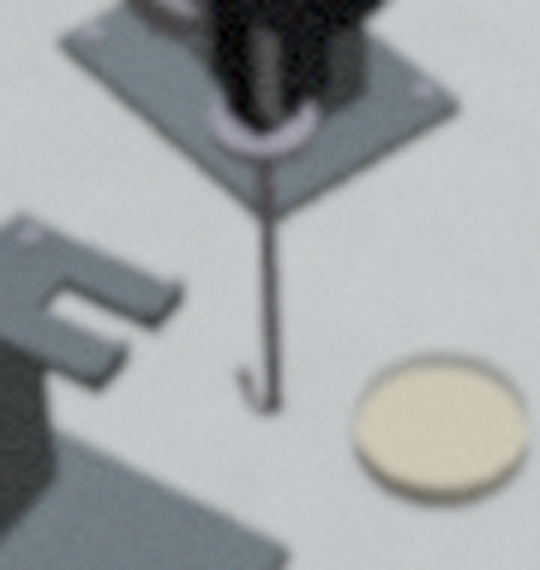

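The side crop shows the hook clear of the fork, tip at (243,375) left of the hook bottom (268,410). That confirms rod +x is at -7.5°. Next is the well.

```bash
sed -i 's/^HB=.*/HB=.1495/' h.py; cat > well.py <<'E'
from h import *
from plant import *
F=lambda:np.array([np.dot(monitor.read_ft_force(),v) for v in (ex,ey,d)]).round(2)
loc=lambda:(lambda v:np.array([v@ex,v@ey,v@d-HB])*1000)(np.array(monitor.read_ee_pos())-mouth).round(1)
at=lambda x,y,s:mouth+x*ex+y*ey+(s+HB)*d
ow=tool(rodR(-ex,d),3)
E
python3 - <<'E'
from well import *
p=np.array(monitor.read_ee_pos())
manip.movel(p+[0,0,.10],v=.2)
manip.move_pose(at(.022,0,.05),ow); manip.wait(.3); print(F(),loc(),monitor.read_clock())
r=manip.movel(at(.022,0,-.04),v=.1,f_stop=4); print(r,F(),loc())
r=manip.movel(at(.022,0,-.092),v=.04,f_stop=2.5); manip.wait(.2); print(r,F(),loc(),np.round(monitor.read_joints(),2),monitor.read_clock())
save(grab_frame("wrist"),"w4"); save(grab_frame("side"),"s4")
E
```

```text
[-0.35  0.14 -0.92] [22.   0.1 50. ] 12.9083
False [-0.33  0.11 -2.05] [ 22.3   0.2 -39.7]
False [-1.62  0.2  -0.39] [ 22.1  -0.1 -91.8] [ 0.16  0.27 -0.31  2.23  0.86  0.27 -1.06] 15.6083
```

```bash
python3 - <<'E'
from well import *
for i in range(2): manip.wait(.1); print(F())
for x in (.018,.014,.010,.006):
    r=manip.movel(at(x,0,-.092),v=.03,f_stop=2.0); manip.wait(.15); print(r,F(),loc())
    if r: break
print(monitor.read_clock())
E
```

```text
[-1.47  0.54 -0.93]
[-0.52 -0.73 -0.86]
False [-1.14  0.99 -0.22] [ 18.    0.1 -92. ]
False [-0.38  0.11 -0.92] [ 14.    0.1 -92. ]
False [-1.09  0.62 -0.68] [ 10.1   0.  -92. ]
False [ 0.47  0.51 -0.54] [  6.1   0.  -92. ]
17.6417
```

```bash
cat >> well.py <<'E'
def FA(n=10):
    a=[]
    for i in range(n): manip.wait(.03); a.append(F())
    return np.mean(a,0).round(2)
E
python3 - <<'E'
from well import *
print(FA())
r=manip.movel(at(.006,0,-.078),v=.05,f_stop=5); print(r,FA(6),loc())
r=manip.movel(at(.006,0,-.055),v=.04,f_stop=5); print(r,FA(),loc())
print(monitor.read_clock())
E
```

```text
[-0.6   0.08 -1.12]
False [-0.67  0.19 -1.24] [  5.8  -0.1 -78.3]
False [-0.62  0.08 -2.37] [  5.9   0.  -55.2]
19.6667
```

```bash
python3 - <<'E'
from well import *
r=manip.movel(at(.0065,0,.025),v=.06,f_stop=6); print(r,F(),loc())
if not r:
    r=manip.movel(at(.0065,0,.12),v=.035,f_stop=6); print(r,FA(20),loc())
print(monitor.read_clock(),np.round(monitor.read_joints(),2))
save(grab_frame("side"),"s5")
f=cv2.imread("pics/s5.png"); cv2.imwrite("pics/s5c.png",cv2.resize(f[90:290,200:440],None,fx=2.5,fy=2.5,interpolation=cv2.INTER_CUBIC))
E
```

```text
False [-0.59  0.3  -1.82] [ 6.4 -0.  24.7]
False [-1.08  0.17 -2.16] [  6.5   0.  120. ]
24.6833 [ 0.39 -0.14 -0.48  2.16  0.08  0.63 -0.3 ]
```

View pics/s5c.png

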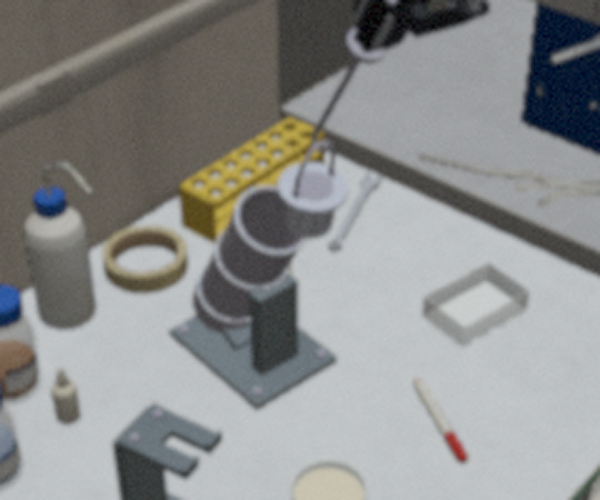

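The crop shows the canister hanging upright on the hook, clear of the rim at (315,200), with the tray free at (475,305). Before placing, I'll refine the tray pose offline by silhouette.

```bash
cat > trayfit.py <<'E'
from h import *
from scipy.optimize import minimize
obs=[]
for n,(x,y,W,H) in dict(w1=(305,265,72,62),side0=(355,185,72,55),scene0=(375,195,58,42)).items():
    im=cv2.GaussianBlur(cv2.imread(f"pics/{n}.png"),(3,3),0)[y:y+H,x:x+W].astype(float)
    bg=np.median(np.r_[im[:3].reshape(-1,3),im[:,:3].reshape(-1,3)],0)
    g=(im-bg).sum(2); m=(np.abs(g)>30).astype(np.uint8)
    k,l,st,_=cv2.connectedComponentsWithStats(m); cs=[np.argwhere(l==i)[:,::-1] for i in range(1,k)]; c=max(cs,key=len)
    hull=cv2.convexHull(c.astype(np.int32)); mm=np.zeros((H,W),np.uint8); cv2.fillConvexPoly(mm,hull,1); obs.append((n,load(n),x,y,mm)); print(n,len(c),mm.sum(),(hull[:,0]).min(0)+[x,y],(hull[:,0]).max(0)+[x,y])
def poly(c,q):
    L=np.array([[sx*.032,sy*.049,z] for sx in(-1,1) for sy in(-1,1) for z in(0,.03)]); cc,s=np.cos(q[2]),np.sin(q[2])
    return cv2.convexHull(proj(c,np.c_[q[0]+cc*L[:,0]-s*L[:,1],q[1]+s*L[:,0]+cc*L[:,1],L[:,2]]).astype(np.float32))
def cost(q,each=False):
    r=[]
    for n,c,x,y,mm in obs:
        a=np.zeros((mm.shape[0]*4,mm.shape[1]*4),np.uint8); cv2.fillConvexPoly(a,np.round((poly(c,q)-[x-.5,y-.5])*4*16).astype(np.int32),1,shift=4)
        r.append((a!=cv2.resize(mm,None,fx=4,fy=4,interpolation=cv2.INTER_NEAREST)).mean()/mm.mean())
    return r if each else sum(r)
q0=ty.copy()
print(cost(q0,True))
full=obs
for s in (full,full[:1],full[1:2],full[2:]):
    obs=s; b=minimize(cost,q0,method="Nelder-Mead",options=dict(initial_simplex=q0+np.array([[0,0,0],[.006,0,0],[0,.006,0],[0,0,.08]]))); print([o[0] for o in s],b.x.round(4),cost(b.x,True))
    if s is full: best=b.x
np.savez("pose.npz",w=w,h=hd,t=best)
E
python3 trayfit.py
```

```text
w1 1438 2148 [316 279] [376 326]
side0 727 997 [368 195] [412 228]
scene0 486 850 [386 204] [422 227]
[np.float64(0.34375), np.float64(0.1585381143430291), np.float64(0.22963235294117645)]
['w1', 'side0', 'scene0'] [ 0.4845 -0.2316 -0.2183] [np.float64(0.2978060986964618), np.float64(0.07014794383149449), np.float64(0.07551470588235294)]
['w1'] [ 0.4853 -0.2305 -0.2755] [np.float64(0.2884660148975791)]
['side0'] [ 0.4844 -0.2316 -0.2208] [np.float64(0.06889418254764293)]
['scene0'] [ 0.4847 -0.233  -0.1642] [np.float64(0.06544117647058822)]
```

```bash
cat > tray.py <<'E'
from well import *
rx=ws.apply([-1,0,0]); ot=tool(rodR(rx,np.array([0,0,1.])),3)
tt=lambda z,s=0:np.array([ty[0],ty[1],z])-.0075*rx-s*rx
fz=lambda n=10:np.mean([(manip.wait(.03),monitor.read_ft_force())[1] for _ in range(n)],0).round(2)
E
python3 - <<'E'
from tray import *
p=np.array(monitor.read_ee_pos())
manip.movel(p+[-.02,0,.03],v=.08)
manip.movel(tt(.34),v=.1,attitude=ot)
manip.wait(.6); print(fz(),monitor.read_clock())
manip.movel(tt(.285),v=.08); manip.wait(.8); print(fz(),monitor.read_clock(),monitor.read_ee_pos()-tt(.285))
save(grab_frame("side"),"s6"); save(grab_frame("scene"),"c6")
# canister body segmentation aid: difference with s5/side0 near the tray
E
python3 - <<'E'
from h import *
# compare with predicted canister silhouette (body+flange) using differences
rx=ws.apply([-1,0,0]); t=np.linspace(0,6.283,60)
for n,b in (("s6","side0"),("c6","scene0")):
    a=cv2.imread(f"pics/{n}.png").astype(int); c=cv2.imread(f"pics/{b}.png").astype(int); m=(np.abs(a-c).sum(2)>45).astype(np.uint8)
    cam=load(n); z0=.285-.2345
    C=lambda r,z:np.c_[ty[0]+r*np.cos(t),ty[1]+r*np.sin(t),0*t+z]
    q=proj(cam,np.r_[C(.022,z0),C(.022,z0+.04)]); print(n,"pred body",q.min(0).round(1),q.max(0).round(1))
    q=proj(cam,np.r_[C(.0313,z0+.04),C(.0313,z0+.045)]); print("pred flange",q.min(0).round(1),q.max(0).round(1))
    x0,y0=(q.min(0)-14).astype(int); x1,y1=(q.max(0)+[14,22]).astype(int)
    for v in range(y0,y1,2): print(v,x0,"".join(".#"[k] for k in m[v,x0:x1]))
E
```

```text
[-0.23  0.08 -2.38] 29.0083
[-0.1  -0.23 -2.19] 30.9833 [-1.59395971e-05 -2.57426929e-05  4.61927728e-06]
s6 pred body [382.5 183.9] [400.7 206.1]
pred flange [380.2 180.3] [404.5 196.5]
166 366 .#......................######.......#..............
168 366 ........................#####..#....................
170 366 #........................###........#.....#.........
172 366 #.........................#####.....................
174 366 ..#.......#..............#####.......#..............
176 366 ........................###................#........
178 366 ......................####..........................
180 366 .....................#####.##.......................
182 366 ...........#.......#################................
184 366 .................#.####################.............
186 366 ...............###.####################...#.........
188 366 ..............#########################.....#.......
190 366 .#............##########################.......#....
192 366 ...............#########################......#.....
194 366 .................######################............
[... 1705 characters left out ...]
 .................#################################
211 381 ..................################################
213 381 ...................###############################
215 381 ....................##############################
217 381 ....................##############################
219 381 ...................###############################
221 381 ...................###############################
223 381 ..................################################
225 381 ..................################################
227 381 .................#################################
229 381 .................#################################
231 381 ..............####################################
```

```bash
python3 - <<'E'
from tray import *
manip.movel(tt(.246),v=.06); manip.wait(.2); print(fz(6))
manip.movel(tt(.231),v=.02); print(fz(),monitor.read_clock())
r=manip.movel(tt(.2205),v=.03,f_stop=4); print(r,fz(6))
r=manip.movel(tt(.2205,.019),v=.04,f_stop=3); print(r,fz(6))
if not r:
    r=manip.movel(tt(.262,.022),v=.05,f_stop=3); print(r,fz(),monitor.read_clock())
save(grab_frame("side"),"s7")
E
python3 - <<'E'
from h import *
t=np.linspace(0,6.283,60)
a=cv2.imread("pics/s7.png").astype(int); c=cv2.imread("pics/side0.png").astype(int); m=(np.abs(a-c).sum(2)>45).astype(np.uint8)
cam=load("s7"); C=lambda r,z:np.c_[ty[0]+r*np.cos(t),ty[1]+r*np.sin(t),0*t+z]; z0=.002
for r,z in ((.022,0),(.0313,.04)):
    q=proj(cam,np.r_[C(r,z0+z),C(r,z0+(.04 if z==0 else .045))]); print("pred",q.min(0).round(1),q.max(0).round(1))
print("apex",proj(cam,[ty[0],ty[1],z0+.092]).round(1))
for v in range(160,228,2): print(v,360,"".join(".#"[k] for k in m[v,360:420]))
E
```

```text
[-0.37 -0.06 -2.6 ]
[ 0.19  0.43 -1.18] 33.5167
False [ 0.23  0.03 -1.25]
False [-0.02  0.18 -1.14]
False [-0.1   0.27 -1.2 ] 36.3583
pred [381.1 198.1] [398.8 220. ]
pred [378.8 194.6] [402.5 210.9]
apex [[392.3 187.9]]
160 360 ....................#...#####...............................
162 360 ..................#.....#####...............................
164 360 ........................#####.....#.........................
166 360 ........................#####..............................#
168 360 ........................#.......#.................#.........
170 360 ....#.......................................................
172 360 .............................................#..............
174 360 ........................................................#...
176 360 .......................#######.......#.....................#
178 360 ...#....................#######.............................
180 360 ...........................###..............................
182 360 ......................................#.....................
184 360 .......#...................................
[... 766 characters left out ...]
..........
208 360 .....................######################.................
210 360 .....................#####################..................
212 360 #...........#........####################...................
214 360 .....................####################...#...............
216 360 ......................##################....................
218 360 .......................################.....................
220 360 .........................###########.......#................
222 360 ......#...........#.........................................
224 360 ................................#........#..................
226 360 ................................#...........................
```

```bash
python3 - <<'E'
from tray import *
z=np.array([0,0,1.]); o=tool(R.from_euler("z",YR),3); g=seat+.018*z
manip.movel(tt(.37,.022),v=.2)
manip.move_pose(g+.19*z+.09*ho,o)
manip.movel(g+.016*z+.08*ho,v=.15)
r=manip.movel(g+.016*z,v=.06,f_stop=4); print(r,fz(6),monitor.read_clock())
if not r:
    r=manip.movel(g+.003*z,v=.05,f_stop=4); print(r)
    r=manip.movel(g-.0015*z,v=.01,f_stop=2.5); print(r,fz(6),monitor.read_ee_pos()-g,monitor.read_clock())
E
```

```text
False [ 0.09 -0.08 -1.41] 41.9167
False
True [-0.06 -0.33  5.43] [0.00020338 0.00021558 0.00020909] 42.8917
```

```bash
python3 - <<'E'
from tray import *
z=np.array([0,0,1.]); g=seat+.018*z
hand.grip(1.0); manip.wait(.2); p=np.array(monitor.read_ee_pos())
print(monitor.read_opening(),fz(6))
manip.movel(p+.14*z,v=.1); manip.movel([.47,.17,.33],v=.2,attitude=down(np.pi/2)); manip.wait(.5)
print(fz(6),monitor.read_clock())
manip.move_pose([.47,.17,.29],down(np.radians(90))); manip.wait(.3)
save(grab_frame("wrist"),"w8"); save(grab_frame("side"),"s8")
a=cv2.imread("pics/w8.png").astype(int); b=cv2.imread("pics/w2.png").astype(int)
m=(np.abs(a-b).sum(2)>60); print("holder diff",m[80:180,280:400].sum(), "rest", m[40:230,180:540].sum())
for v in range(122,168,2): print(v,"".join(".#"[int(k)] for k in m[v,315:365]))
# side: compare against start everywhere off the arm
a=cv2.imread("pics/s8.png").astype(int); b=cv2.imread("pics/side0.png").astype(int); m=(cv2.blur(np.abs(a-b).sum(2).astype(np.float32),(3,3))>45).astype(np.uint8)
k,l,st,_=cv2.connectedComponentsWithStats(m); print([s.tolist() for s in st[1:] if s[4]>12])
E
```

```text
1.000814638815239 [ 0.19 -0.09 -0.42]
[0.6  0.15 0.19] 49.3667
holder diff 526 rest 1513
122 ..................................................
124 ..................................................
126 ..................................................
128 ......................###.....#.#.................
130 .................##...............................
132 ...............##.................................
134 ..............#...#..##...........................
136 ............#.....##...........#..#####...........
138 ...........#.....##...............................
140 .....#....##.....##...............................
142 ..........#......##........................###....
144 ..........#......##.........................##....
146 ..........#.....##........####..............##....
148 ..........#.....##......###...........##....##....
150 ................##.....###.............##..##.....
152 ................##.....##...............##.##.....
154 ...........##...#......##...............##.##.....
156 ................##.....###.............##..#......
158 ................##......##............##..##......
160 .................#........###......###....##......
162 ...................#......................#.......
164 .........................................##.......
166 ..................................................
[[23, 0, 358, 296, 37847], [387, 0, 253, 349, 42644], [446, 103, 6, 6, 24], [450, 110, 5, 7, 27], [381, 186, 24, 35, 531], [490, 199, 20, 32, 96], [261, 243, 5, 15, 57], [267, 245, 9, 14, 46], [269, 281, 3, 10, 24], [602, 292, 14, 24, 105], [601, 306, 5, 4, 16], [573, 320, 4, 4, 16], [591, 323, 5, 7, 22], [577, 332, 21, 10, 134], [592, 348, 7, 6, 31]]
```

```bash
python3 -c "
from plant import *
print(ticket.sign_off(),monitor.read_clock())"
```

```text
the job is handed in; nothing more can be done
the job is handed in; nothing more can be done
```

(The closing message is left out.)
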